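# Unpin the carrier from the test fixture

### The job

Free the blue carrier from the test fixture: pull the red plunger handle up, twist it a quarter turn so that it stays up by itself, then slide the carrier out from under the bridge towards the open front of the fixture. Set the carrier down flat and upright in the green tray and let go, leaving the plunger parked open.

Things in the scene. Friction and masses are not known exactly. Their poses are not given: they have to be found in the camera images.
- knob_grip (a point): Centre of the red T-bar handle (36 x 12 x 25 mm in x, y, z; z up) on the plunger of the grey metal fixture, 61 mm above the table when locked. Pinch it from above across its 12 mm. Below it: a black disc 24 wide, 3 thick, then a steel sleeve 24 x 26 mm. Locked, its x lies along the carrier's x; the block on the carrier stands 80 mm from it, towards -x. The bar turns with the plunger.
- plunger (a joint): Lift of the sprung plunger, m: 0 pin down in the carrier, clear of it from 0.007, stop at 0.018. Spring 4 N at 0, 7 N at the top. Raised 0.013 or more (0.015 is good) it can be twisted either way, at most 1.75 rad; turned over 0.7 rad (best a quarter turn) and let down, it rests on the sleeve at 0.012 and stays open. Turned back it springs down.
- carrier: Blue plate 130 x 50 x 8 mm (x, y, z up), 0.25 kg; origin: centre of its underside. On it, at x = -35 mm, a metal block with red seal, 50 x 44 x 18 mm (z = 8 to 26): grip across the 44. Pin hole at x = 45. A fixed bridge covers x = 27 to 63, 2.5 mm above, 2 mm free each side: slide level 45 mm or more to its -x (open front), then lift. Starts on the fixture's 8 mm base.
- green_tray: Green open tray fixed to the table, 184 x 104 mm outside (x, y), 14 mm tall, walls 4 mm, floor 4 mm thick; origin at the centre of its underside, z up. A yellow tray of the same size, with a loose block in it, stands on the other side of the fixture; which tray is left or right varies.

How it is judged (in metres and radians):
On the way:
1. the plunger is up and its handle twisted at least 35 degrees out of line with the carrier (value of joint plunger above 0.009 m and angle between the x axis of knob_grip and the x axis of carrier, either way round above 0.61 rad), for 0.2 s.
At the end, for the whole second after the job is handed in: The plunger stays up by itself (lift over 9 mm), and the carrier lies at rest, upright and flat (within 0.1 rad, origin less than 9 mm above the tray's underside) on the green tray's floor, its centre within 45 mm of the tray's centre along each of the tray's sides (value of joint plunger above 0.009 m and x of carrier in the frame of green_tray between -0.045 and 0.045 m and y of carrier in the frame of green_tray between -0.045 and 0.045 m and z of carrier in the frame of green_tray below 0.009 m and angle between carrier's own z axis and vertical below 0.1 rad and linear speed of carrier below 0.02 m/s); the robot touches nothing.
It also fails if it takes over 48 s, if anything falls off the work surface, if the arm or the gripper's body presses on something with over 40 N, if the wrist force passes 120 N, or if a joint passes its speed limit or range.

### The arm

A 6-joint arm with a two-finger parallel gripper is mounted at the origin on a cart in front of the work surface, level with it; the furniture and walls round the work are solid. World frame = base frame: x ahead of the robot, y to its left, z up, the work surface at z = 0. Lengths are in mm, angles in degrees, forces in N, time in s.
With the tool pointing down it reaches from about 350 to 925 mm from the base axis. Payload 6.4 kg.
Tool frame: the origin (TCP) lies between the finger pads; the fingertips stand 17 mm ahead of it and the grasp point (between the pads) lies 2 mm behind it; x points along the fingers, y is the direction in which the jaws open and shut, and the axes are right-handed (so a half turn about x gives the same grasp; the last joint's range is limited). The gripper opens to 85 mm and grips with 20 to 120 N. Pads are 22 mm wide; open, the fingers measure 114 mm over their backs; the gripper's body (76 mm by 85 mm) begins 54 mm behind the grasp point. The pads swing forward as they close: fully open they stand 13 mm farther back than shut.
Start: joints at [-83.314, 14.043, 89.255, -0, 76.702, -9.975], TCP at [186.372, -622.72, 248.29] pointing down, gripper open.
Joint ranges: [-179.41, 179.41], [-58.25, 129.5], [7.25, 145.43], [-54.29, 234.29], [11.92, 165.04], [-157.13, 157.13]. Speed limits (degrees/s): [147.25, 147.25, 180, 180, 180, 180].

### API

Orientations are given as [roll, pitch, yaw] about the fixed x, y, z axes, in that order (R = Rz(yaw) Ry(pitch) Rx(roll)).
In Python, from workcell import r gives the robot as it stands.
- The arm moves only by the tool send_rows, never from a script. Its argument "series" is a list that holds one entry, the list of rows, each a list of 7 numbers: the closure, from 0 (fully open) to 1 (shut), then the shift along the tool's x, y, z in mm, then the turn, a rotation vector about the tool's x, y, z in rad. A call has 1 to 12 rows; each row is the pose to reach, as a shift and turn from the pose measured when the call began, along the tool's axes at that moment; what a row does not reach only later rows make up. A row lasts 1/12 s, in which the tool goes at most 41.7 mm and 7.16 degrees, less where a joint would pass 70% of its speed; a pose out of reach is approached as far as the arm can. A call with a gripper value outside its range is refused whole. The fingers move at their own pace and stop on an object; "force" is the grip in N (left out, the last holds). Time passes only in rows, so rows that repeat a pose let the fingers close. It gives the time, the measured TCP pose, the force and the opening at its end, in the units of the state.
- r.sense(): the state, without advancing time (a new reading comes with each control period).
- r.get_image(name): name is "scene" or "top"; returns a dict with "frame" (480x640x3 uint8, blue, green, red), "mtx" (3x3 intrinsics, pixels), "k1" (the pictures are not rectified: a ray, as slopes to the right and down, at radius r is drawn at 1 + k1 r^2 times it, then the intrinsics apply), "origin" and "orientation" of the camera in the world. Camera axes: x right, y down, z forward; pixel columns grow to the right and rows downward; lengths in mm; the calibration is good to about 2 mm. A picture is of the moment at which its call begins. There is no depth.
- r.sign_off(): hands the job in, once; it reports no verdict.
Trained networks look in a picture, given as the dict that the camera call returned (one of the last four; its "shot" number tells which), for a name from the list of things; names that differ only in an ending like _2 or _b are one class to them, and where a whole thing is asked for, a point or a joint stands for the part that bears it (a point fixed in the world has none). Each returns a list of dicts, best first, with "p" (0 to 1); they miss things now and then, are a little off and sometimes report something else, mostly with a low value. They report only what shows in the picture. A call takes as long as a camera call.
- r.cut_out(picture, thing): "pixels" (480x640 bool, what is visible of it) and "centre" ([row, column] in pixels, amid what is visible of it).
The state is a dict: "t": time; "qpos": joint angles; "qvel": joint speeds; "joint_torque": joint torques, N m; "tool_pos": TCP position; "ee_rot": TCP orientation; "wrist_force": force on the tool from outside, world axes, zero at the start; "ft_torque": the same for the moment, N m; "finger_gap": finger opening in mm.
Only numpy, scipy, OpenCV 4.12 (cv2) and the standard library are available. Lean on these libraries where they do the work, as an engineer would, in place of code of your own. Each camera call takes 0.05 s, during which the arm holds its last target. There are 200 camera calls.

## Working session

There is one attempt and no reset: what is moved stays moved. The work goes in short steps, Python scripts to look and compute and a tool call to move; the robot and the scene stay as the last step left them, time stands still between calls to the robot, and variables do not carry over. Pictures are saved under pics/ and viewed, about 8 in all and at most 12, crops included, and the job is handed in when it is done.

Besides the shell and the picture viewer there is one more tool, called by a JSON object that holds its "op" and its "data". send_rows: Moves the arm, as the interface text tells. Its arguments: {"type":"object","properties":{"series":{"type":"array","items":{"type":"array","items":{"type":"array","items":{"type":"number"}}}},"force":{"type":"number"}},"required":["series"]}

```bash
ls; mkdir -p pics; python3 - <<'E'
from workcell import r
import cv2
s=r.sense(); print(s)
for n in("scene","top"):
    p=r.get_image(n); cv2.imwrite(f"pics/{n}0.png",p["frame"])
    print(n,p["mtx"],p["k1"],p["origin"],p["orientation"],p["shot"])
    for th in("knob_grip","carrier","green_tray"):
        for d in r.cut_out(p,th)[:2]: print(th,d["p"],d["centre"],d["pixels"].sum())
E
```

```text
pics
{'t': 0.0, 'qpos': array([-8.33138851e+01,  1.40839696e+01,  8.93266579e+01, -1.91426301e-04,
        7.67015121e+01, -9.97510490e+00]), 'qvel': array([ 0.03982935,  0.0069346 ,  0.14499483, -0.00465071,  0.00077744,
       -0.00282497]), 'joint_torque': array([ 3.58174329e-03, -4.29508102e+01, -3.26124001e+01,  4.73214948e-05,
        5.31158410e-03, -5.22288943e-06]), 'tool_pos': array([ 186.30537336, -622.16810633,  247.16557033]), 'ee_rot': array([-99.87996587,  89.88786025,  96.78129811]), 'wrist_force': array([1.25365841, 1.78815069, 0.58318718]), 'ft_torque': array([ 0.01783304, -0.01099317, -0.01912776]), 'finger_gap': 85.28114205376501}
scene [[515.69264444   0.         317.3523839 ]
 [  0.         515.69264444 242.56037773]
 [  0.           0.           1.        ]] -0.06002067830876177 [ 265.14133274 -549.16252867  678.56643721] [-134.68780389   -0.26568818  -26.83186335] 1
knob_grip 0.76 [230.9, 358.8] 302
carrier 0.87 [262.5, 327.6] 1421
green_tray 0.89 [356.0, 385.4] 7640
top [[614.94183188   0.         315.80598076]
 [  0.         614.94183188 246.339623  ]
 [  0.           0.           1.        ]] -0.15320113713090594 [ 4.76564957e+02 -1.03235561e+00  1.16325393e+03] [-176.21619872   -1.33645064  -90.40929914] 2
knob_grip 0.44 [204.0, 300.8] 203
carrier 0.7 [241.3, 307.0] 1374
green_tray 0.58 [240.3, 411.7] 5296
```

```bash
python3 -c "
import cv2
a=cv2.imread('pics/top0.png')[130:350,160:500];cv2.imwrite('pics/topc.png',cv2.resize(a,None,fx=2.3,fy=2.3,interpolation=2))"
```

```text
(no output)
```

View pics/scene0.png

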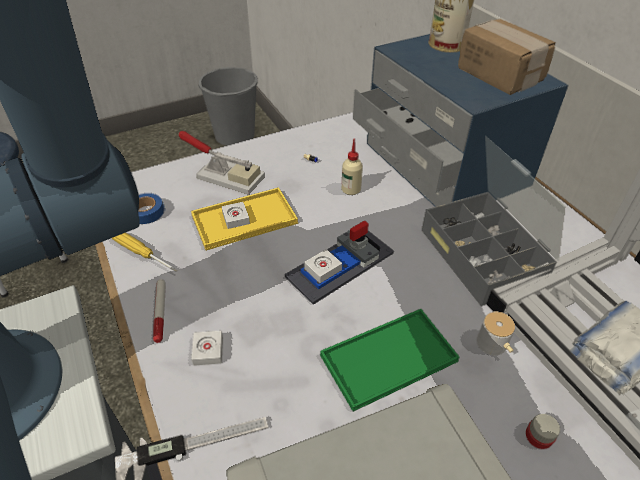

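View pics/topc.png

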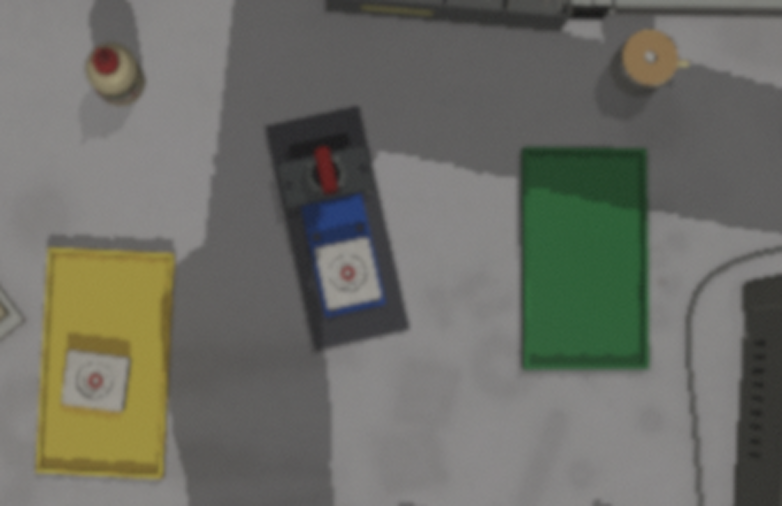

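The scene view shows the fixture at about (340,265), the green tray at (390,358) and the yellow tray at (245,215). The top crop shows the handle, white block top and green tray clearly. World +x is up in the top image and +y is left, and the carrier's +x points up and slightly left.

```bash
cat > h.py <<'E'
import numpy as np, cv2
from scipy.spatial.transform import Rotation as R
def proj(p,X):
    Rc=R.from_euler('xyz',p["orientation"],degrees=True).as_matrix()
    c=(np.asarray(X,float)-p["origin"])@Rc; s=c[:,:2]/c[:,2:]
    s=s*(1+p["k1"]*(s**2).sum(1,keepdims=True)); K=p["mtx"]
    return s*[K[0,0],K[1,1]]+K[:2,2]
def unproj(p,uv,z):
    Rc=R.from_euler('xyz',p["orientation"],degrees=True).as_matrix()
    K=p["mtx"]; d=(np.atleast_2d(uv)-K[:2,2])/[K[0,0],K[1,1]]; s=d.copy()
    for _ in range(20): s=d/(1+p["k1"]*(s**2).sum(1,keepdims=True))
    w=np.c_[s,np.ones(len(s))]@Rc.T
    return p["origin"]+w*((z-p["origin"][2])/w[:,2:])
def box(cx,cy,yaw,x0,x1,y0,y1,z0,z1):
    P=np.array([[x,y,z] for x in(x0,x1) for y in(y0,y1) for z in(z0,z1)],float)
    c,s=np.cos(yaw),np.sin(yaw)
    return np.c_[cx+c*P[:,0]-s*P[:,1],cy+s*P[:,0]+c*P[:,1],P[:,2]]
def hullc(uv):
    h=cv2.convexHull(uv.astype(np.float32)); m=cv2.moments(h)
    return np.array([m['m10']/m['m00'],m['m01']/m['m00']]),m['m00']
def big(mask,near,rad):
    m=mask.astype(np.uint8); yy,xx=np.mgrid[:480,:640]
    m[np.hypot(yy-near[0],xx-near[1])>rad]=0
    n,l,st,c=cv2.connectedComponentsWithStats(m)
    return l==1+np.argmax(st[1:,4])
E
cat > m.py <<'E'
from workcell import r
from h import *
from scipy.optimize import least_squares
for n in("scene","top"):
    p=r.get_image(n); hsv=cv2.cvtColor(p["frame"],cv2.COLOR_BGR2HSV).astype(int); H,S,V=hsv[...,0],hsv[...,1],hsv[...,2]
    k=r.cut_out(p,"knob_grip")[0]["centre"]; c=r.cut_out(p,"carrier")[0]["centre"]
    red=big(((H<8)|(H>172))&(S>120)&(V>60),k,30); ys,xs=np.nonzero(red); kc=np.array([xs.mean(),ys.mean()])
    f=lambda q:hullc(proj(p,box(q[0],q[1],np.radians(13),-18,18,-6,6,48.5,73.5)))[0]-kc
    q=least_squares(f,[600,0],diff_step=1e-3).x
    print(n,"knob",q.round(1),"px",red.sum(),hullc(proj(p,box(*q,.22,-18,18,-6,6,48.5,73.5)))[1])
    w=(S<40)&(V>170); w=big(w,c,35).astype(np.uint8); w=cv2.morphologyEx(w,cv2.MORPH_CLOSE,np.ones((9,9)))
    cn=max(cv2.findContours(w,0,1)[0],key=cv2.contourArea); g=unproj(p,cn[:,0].astype(float),34)
    rc=cv2.minAreaRect(g[:,:2].astype(np.float32)); print(" block",rc)
    G=big((H>45)&(H<80)&(S>100),r.cut_out(p,"green_tray")[0]["centre"],120).astype(np.uint8)
    cn=max(cv2.findContours(G,0,1)[0],key=cv2.contourArea); g=unproj(p,cn[:,0].astype(float),14)
    print(" tray",cv2.minAreaRect(g[:,:2].astype(np.float32)))
    B=big((H>100)&(H<125)&(S>120)&(V>60),c,45).astype(np.uint8)
    cn=np.vstack(cv2.findContours(B,0,1)[0]); g=unproj(p,cn[:,0].astype(float),16)
    print(" blue",cv2.minAreaRect(g[:,:2].astype(np.float32)))
E
python3 m.py
```

```text
scene knob [627.1   0. ] px 238 299.5726799981203
 block ((548.26806640625, -15.745254516601562), (49.31208801269531, 43.26966094970703), 12.401961326599121)
 tray ((559.0505981445312, -215.509765625), (108.26432800292969, 187.14642333984375), 89.55793762207031)
 blue ((564.2662963867188, -14.057098388671875), (99.30494689941406, 55.310062408447266), 12.031213760375977)Traceback (most recent call last):
  File "m.py", line 6, in <module>
    k=r.cut_out(p,"knob_grip")[0]["centre"]; c=r.cut_out(p,"carrier")[0]["centre"]
                                               ~~~~~~~~~~~~~~~~~~~~~~^^^
IndexError: list index out of range
```

```bash
sed -i 's/box(q\[0\],q\[1\],/box(q[0],q[1]-1000,/; s/\[600,0\],diff_step=1e-3).x/[600,1000],diff_step=1e-4).x-[0,1000]/' m.py
python3 - <<'E'
s=open('m.py').read()
s=s.replace('''k=r.cut_out(p,"knob_grip")[0]["centre"]; c=r.cut_out(p,"carrier")[0]["centre"]''','''k,c=proj(p,[[626,2,61],[548,-16,34]])[:,::-1]''').replace('r.cut_out(p,"green_tray")[0]["centre"]','proj(p,[[559,-215,10]])[0][::-1]')
open('m.py','w').write(s)
E
python3 m.py
```

```text
scene knob [627.4   1.3] px 238 299.09877919522114
 block ((548.3075561523438, -15.769052505493164), (49.266666412353516, 43.39952087402344), 12.244793891906738)
 tray ((558.989013671875, -215.50929260253906), (108.26432800292969, 187.26953125), 89.55793762207031)
 blue ((564.2662963867188, -14.057098388671875), (99.30494689941406, 55.310062408447266), 12.031213760375977)
top knob [627.3  -1.6] px 129 151.90433239238337Traceback (most recent call last):
  File "m.py", line 11, in <module>
    w=(S<40)&(V>170); w=big(w,c,35).astype(np.uint8); w=cv2.morphologyEx(w,cv2.MORPH_CLOSE,np.ones((9,9)))
                        ~~~^^^^^^^^
  File "h.py", line 25, in big
    return l==1+np.argmax(st[1:,4])
                ~~~~~~~~~^^^^^^^^^^
    return _wrapfunc(a, 'argmax', axis=axis, out=out, **kwds)
    return bound(*args, **kwds)
ValueError: attempt to get argmax of an empty sequence
```

```bash
sed -i 's/(S<40)&(V>170)/(S<60)\&(V>(170 if n=="scene" else 130))/' m.py; cat >> h.py <<'E'
def goto(s,xyz,a):
    Rc=R.from_euler('xyz',s["ee_rot"],degrees=True).as_matrix()
    print("a now",np.degrees(np.arctan2(Rc[1,1],Rc[0,1])).round(2),"down",(-Rc[2,0]).round(5),"pos",s["tool_pos"].round(1),"q6",s["qpos"][5].round(1),"F",s["wrist_force"].round(1),"gap",s["finger_gap"].round(1),"t",s["t"])
    a=np.radians(a); c,n=np.cos(a),np.sin(a)
    Rt=np.array([[0,c,n],[0,n,-c],[-1,0,0]])
    print("shift",(Rc.T@(np.array(xyz)-s["tool_pos"])).round(1),"rot",R.from_matrix(Rc.T@Rt).as_rotvec().round(4))
E
python3 m.py | tail -4; python3 -c "
from workcell import r
from h import *
goto(r.sense(),[627,0.3,200],102.2);goto(r.sense(),[627,0.3,200],-77.8)"
```

```text
top knob [627.3  -1.6] px 129 151.90433239238337
 block ((547.1409912109375, -18.911827087402344), (47.79930114746094, 41.68742752075195), 12.265076637268066)
 tray ((560.0977172851562, -214.21145629882812), (99.50886535644531, 178.69456481933594), 89.17904663085938)
 blue ((591.8601684570312, -9.669656753540039), (33.37173843383789, 49.48847961425781), 13.198192596435547)Traceback (most recent call last):
  File "<string>", line 4, in <module>
    goto(r.sense(),[627,0.3,200],102.2);goto(r.sense(),[627,0.3,200],-77.8)
    ~~~~^^^^^^^^^^^^^^^^^^^^^^^^^^^^^^^
  File "h.py", line 28, in goto
    print("a now",np.degrees(np.arctan2(Rc[1,1],Rc[0,1])).round(2),"down",(-Rc[2,0]).round(5),"pos",s["tool_pos"].round(1),"q6",s["qpos"][5].round(1),"F",s["wrist_force"].round(1),"gap",s["finger_gap"].round(1),"t",s["t"])
                                                                                                                                                                                          ^^^^^^^^^^^^^^^^^^^^^
AttributeError: 'float' object has no attribute 'round'
```

```bash
sed -i 's/s\["finger_gap"\].round(1)/round(s["finger_gap"],1)/' h.py; python3 -c "
from workcell import r
from h import *
goto(r.sense(),[626.7,-0.3,200],102.2);goto(r.sense(),[626.7,-0.3,200],-77.8)"
```

```text
a now -73.34 down 1.0 pos [ 186.4 -622.7  248.3] q6 -10.0 F [-0.   0.3  1. ] gap 85.8 t 0.95
shift [  48.3 -470.  -600.3] rot [-3.0637 -0.     -0.    ]
a now -73.34 down 1.0 pos [ 186.4 -622.7  248.3] q6 -10.0 F [-0.   0.3  1. ] gap 85.8 t 0.95
shift [  48.3 -470.  -600.3] rot [ 0.0779 -0.      0.    ]
```

{"op": "send_rows", "data": {"series": [[[0, 0, -40, -50, 0.01, 0, 0], [0, 0, -75, -95, 0.02, 0, 0], [0, 0, -110, -140, 0.03, 0, 0], [0, 0, -140, -180, 0.04, 0, 0], [0, 0, -170, -218, 0.05, 0, 0], [0, 0, -200, -256, 0.06, 0, 0], [0, 0, -230, -294, 0.07, 0, 0], [0.2, 0, -260, -332, 0.078, 0, 0], [0.3, 0, -290, -370, 0.078, 0, 0], [0.4, 0, -320, -409, 0.078, 0, 0], [0.4, 0, -350, -447, 0.078, 0, 0], [0.4, 0, -380, -485, 0.078, 0, 0]]]}}

```text
t: 1.95
tool_pos: [476.0, -212.7, 248.7]
ee_rot: [131.1, 89.9, -36.8]
wrist_force: [0.9, -0.7, 0.3]
finger_gap: 51.4
```

```bash
python3 -c "
from workcell import r
from h import *
goto(r.sense(),[626.7,-0.3,150],-77.8)"
```

```text
a now -77.81 down 1.0 pos [ 476.  -212.7  248.7] q6 41.3 F [ 0.9 -0.7  0.3] gap 51.4 t 1.95
shift [  98.7 -175.8 -192.1] rot [-0.0002 -0.0006 -0.0007]
```

{"op": "send_rows", "data": {"series": [[[0.4, 5, -30, -32, 0, 0, 0], [0.4, 15, -60, -64, 0, 0, 0], [0.4, 30, -85, -92, 0, 0, 0], [0.4, 45, -110, -120, 0, 0, 0], [0.4, 60, -133, -145, 0, 0, 0], [0.45, 75, -155, -169, 0, 0, 0], [0.5, 90, -170, -186, 0, 0, 0], [0.5, 98.7, -175.8, -192.1, 0, 0, 0], [0.5, 98.7, -175.8, -192.1, 0, 0, 0], [0.5, 98.7, -175.8, -192.1, 0, 0, 0]]]}}

```text
t: 2.78
tool_pos: [626.3, -0.7, 149.7]
ee_rot: [46.8, 89.9, -121.0]
wrist_force: [-1.1, 0.2, 0.4]
finger_gap: 42.7
```

```bash
python3 - <<'E'
from workcell import r
from h import *
goto(r.sense(),[626.7,-0.3,69],-77.8)
p=r.get_image("scene"); q=r.get_image("top")
a,b=proj(p,[[626.7,-.3,90]])[0].astype(int),proj(q,[[626.7,-.3,90]])[0].astype(int)
f=lambda im,c:cv2.resize(im["frame"][c[1]-65:c[1]+65,c[0]-65:c[0]+65],(390,390),interpolation=2)
cv2.imwrite("pics/k1.png",np.hstack([f(p,a),f(q,b)]))
E
```

```text
a now -77.8 down 1.0 pos [626.3  -0.7 149.7] q6 67.4 F [-1.1  0.2  0.4] gap 42.7 t 2.7833
shift [80.7 -0.4 -0.6] rot [ 0.0001  0.0007 -0.0007]
```

View pics/k1.png

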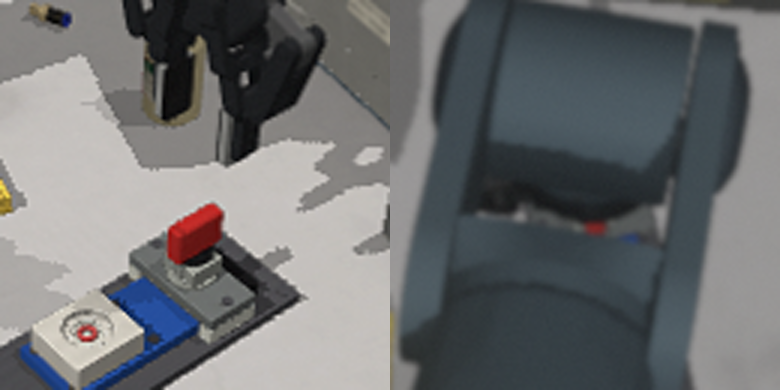

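The jaws (about (165,90) and (240,130) in the left crop) stand above the handle at (195,235), aligned across it. Next I descend to TCP z = 69.

{"op": "send_rows", "data": {"series": [[[0.5, 25, -0.4, -0.6, 0, 0, 0], [0.5, 45, -0.4, -0.6, 0, 0, 0], [0.5, 60, -0.4, -0.6, 0, 0, 0], [0.5, 70, -0.4, -0.6, 0, 0, 0], [0.5, 76, -0.4, -0.6, 0, 0, 0], [0.5, 80.5, -0.4, -0.6, 0, 0, 0], [0.5, 80.5, -0.4, -0.6, 0, 0, 0]]]}}

```text
t: 3.47
tool_pos: [627.5, -1.8, 70.7]
ee_rot: [138.9, 89.9, -29.1]
wrist_force: [0.1, 0.2, 0.3]
finger_gap: 42.5
```

```bash
python3 - <<'E'
from workcell import r
from h import *
goto(r.sense(),[626.7,-0.3,69],-77.8)
p=r.get_image("scene"); a=proj(p,[[626.7,-.3,75]])[0].astype(int)
cv2.imwrite("pics/k2.png",cv2.resize(p["frame"][a[1]-50:a[1]+50,a[0]-50:a[0]+50],(500,500),interpolation=2))
E
```

```text
a now -77.93 down 1.0 pos [627.5  -1.8  70.7] q6 67.5 F [0.1 0.2 0.3] gap 42.5 t 3.4667
shift [ 1.7 -1.6  0.5] rot [-0.0023 -0.0019 -0.0017]
```

View pics/k2.png

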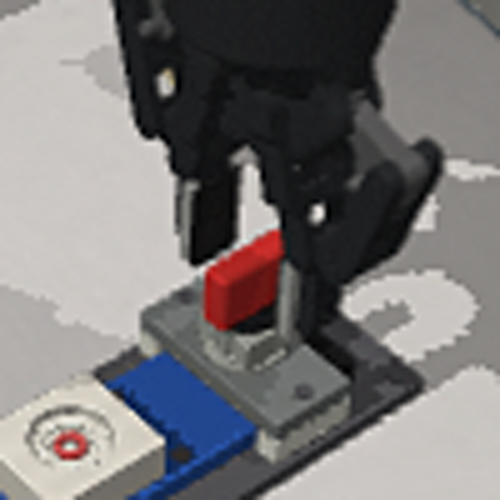

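The fingers (tips at (205,260) and (290,335)) straddle the red bar at (245,280). I'll close gently.

{"op": "send_rows", "data": {"series": [[[0.7, 1, -0.8, 0.2, 0, 0, 0], [0.8, 1, -0.8, 0.2, 0, 0, 0], [0.9, 1, -0.8, 0.2, 0, 0, 0], [1, 1, -0.8, 0.2, 0, 0, 0], [1, 1, -0.8, 0.2, 0, 0, 0], [1, 1, -0.8, 0.2, 0, 0, 0], [1, 1, -0.8, 0.2, 0, 0, 0]]], "force": 50}}

```text
t: 4.1
tool_pos: [628.0, -0.4, 71.4]
ee_rot: [157.6, 89.8, -10.3]
wrist_force: [-2.1, 4.1, 6.1]
finger_gap: 10.7
```

```bash
python3 -c "
from workcell import r
from h import *
goto(r.sense(),[626.7,-0.3,69],-77.8)"
```

```text
a now -77.91 down 0.99999 pos [ 6.28e+02 -4.00e-01  7.14e+01] q6 67.5 F [-2.1  4.1  6.1] gap 10.7 t 4.1
shift [ 2.4 -0.4  1.3] rot [-0.0019 -0.004  -0.0016]
```

{"op": "send_rows", "data": {"series": [[[1, -3, 0, 0, 0, 0, 0], [1, -6, 0, 0, 0, 0, 0], [1, -9, 0, 0, 0, 0, 0], [1, -12, 0, 0, 0, 0, 0], [1, -15, 0, 0, 0, 0, 0], [1, -15.5, 0, 0, 0, 0, 0], [1, -15.5, 0, 0, 0, 0, 0], [1, -15.5, 0, 0, 0, 0, 0]]], "force": 70}}

```text
t: 4.77
tool_pos: [627.8, -0.3, 86.5]
ee_rot: [159.8, 89.8, -8.1]
wrist_force: [2.2, 1.8, -7.2]
finger_gap: 10.3
```

```bash
python3 - <<'E'
from workcell import r
from h import *
goto(r.sense(),[626.7,-0.3,85],12.2)
p=r.get_image("scene"); a=proj(p,[[626.7,-.3,75]])[0].astype(int)
cv2.imwrite("pics/k3.png",cv2.resize(p["frame"][a[1]-50:a[1]+50,a[0]-50:a[0]+50],(500,500),interpolation=2))
E
```

```text
a now -77.91 down 0.99999 pos [ 6.278e+02 -3.000e-01  8.650e+01] q6 67.5 F [ 2.2  1.8 -7.2] gap 10.3 t 4.7667
shift [ 1.5 -0.2  1. ] rot [-1.5727 -0.0018 -0.0039]
```

View pics/k3.png

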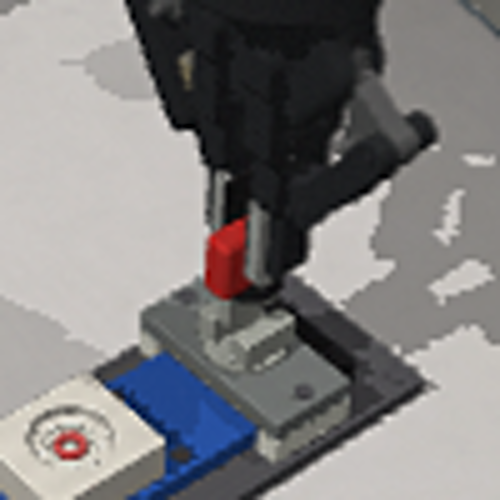

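The red bar (225,260) is gripped and raised, with the plunger shaft showing below it. Now I twist.

{"op": "send_rows", "data": {"series": [[[1, 0, 0, 0, -0.1, 0, 0], [1, 0, 0, 0, -0.22, 0, 0], [1, 0, 0, 0, -0.34, 0, 0], [1, 0, 0, 0, -0.46, 0, 0], [1, 0, 0, 0, -0.58, 0, 0], [1, 0, 0, 0, -0.7, 0, 0], [1, 0, 0, 0, -0.82, 0, 0], [1, 0, 0, 0, -0.94, 0, 0], [1, 0, 0, 0, -1.06, 0, 0], [1, 0, 0, 0, -1.18, 0, 0], [1, 0, 0, 0, -1.3, 0, 0], [1, 0, 0, 0, -1.4, 0, 0]]]}}

```text
t: 5.82
tool_pos: [626.4, 1.0, 85.5]
ee_rot: [174.5, 89.9, 87.1]
wrist_force: [-0.0, 5.8, -6.9]
finger_gap: 10.1
```

```bash
python3 -c "
from workcell import r
from h import *
goto(r.sense(),[626.7,-0.3,85],12.2);print(r.sense()['ft_torque'])"
```

```text
a now 2.61 down 1.0 pos [626.4   1.   85.5] q6 -13.0 F [-0.   5.8 -6.9] gap 10.1 t 5.8167
shift [0.5 0.2 1.3] rot [-0.1674 -0.0021 -0.0004]
[ 1.08039831 -0.05326572 -0.00649345]
```

Now the last bit of twist, then lower 4 mm.

{"op": "send_rows", "data": {"series": [[[1, 0, 0, 0, -0.08, 0, 0], [1, 0, 0, 0, -0.15, 0, 0], [1, 0, 0, 0, -0.15, 0, 0], [1, 1.5, 0, 0, -0.15, 0, 0], [1, 3, 0, 0, -0.15, 0, 0], [1, 4, 0, 0, -0.15, 0, 0], [1, 4, 0, 0, -0.15, 0, 0]]]}}

```text
t: 6.4
tool_pos: [626.3, 1.2, 83.4]
ee_rot: [-156.2, 89.8, 124.9]
wrist_force: [-7.0, 2.8, 7.2]
finger_gap: 10.5
```

```bash
python3 - <<'E'
from workcell import r
from h import *
goto(r.sense(),[626.7,-0.3,85],12.2)
p=r.get_image("scene"); a=proj(p,[[626.7,-.3,75]])[0].astype(int)
cv2.imwrite("pics/k4.png",cv2.resize(p["frame"][a[1]-50:a[1]+50,a[0]-50:a[0]+50],(500,500),interpolation=2))
E
```

```text
a now 11.14 down 1.0 pos [626.3   1.2  83.4] q6 -21.5 F [-7.   2.8  7.2] gap 10.5 t 6.4
shift [-1.6  0.1  1.5] rot [-0.0184 -0.0027  0.0012]
```

View pics/k4.png

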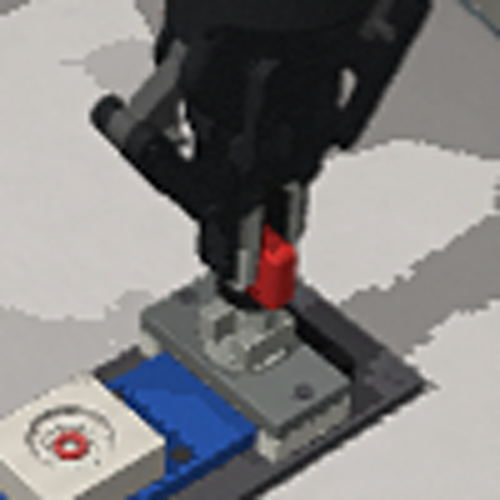

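The bar is twisted a quarter turn and the upward force of 7 N shows that it rests on the sleeve. I release it and rise.

{"op": "send_rows", "data": {"series": [[[0.7, 0, 0, 0, 0, 0, 0], [0.5, 0, 0, 0, 0, 0, 0], [0.5, 0, 0, 0, 0, 0, 0], [0.5, 0, 0, 0, 0, 0, 0], [0.5, -5, 0, 0, 0, 0, 0], [0.5, -15, 0, 0, 0, 0, 0], [0.5, -30, 0, 0, 0, 0, 0], [0.4, -50, 0, 0, 0, 0, 0], [0.3, -75, 0, 0, 0, 0, 0], [0.2, -75, 0, 0, 0, 0, 0], [0.1, -75, 0, 0, 0, 0, 0]]]}}

```text
t: 7.37
tool_pos: [627.9, 0.7, 161.3]
ee_rot: [101.4, 89.8, 22.5]
wrist_force: [-0.3, -0.2, -0.1]
finger_gap: 76.4
```

```bash
python3 - <<'E'
from workcell import r
from h import *
goto(r.sense(),[547.7,-17,110],-77.8)
p=r.get_image("scene"); a=proj(p,[[600,-5,50]])[0].astype(int)
cv2.imwrite("pics/k5.png",cv2.resize(p["frame"][a[1]-60:a[1]+60,a[0]-60:a[0]+60],(480,480),interpolation=2))
E
python3 m.py | head -2
```

```text
a now 11.14 down 0.99999 pos [627.9   0.7 161.3] q6 -21.5 F [-0.3 -0.2 -0.1] gap 76.4 t 7.3667
shift [ 51.  -82.3   1.9] rot [ 1.5523 -0.0034 -0.0023]
scene knob [634.4  11.6] px 248 294.13501338800415
 block ((548.8969116210938, 14.965652465820312), (117.78564453125, 91.55978393554688), 61.302581787109375)Traceback (most recent call last):
  File "m.py", line 7, in <module>
    red=big(((H<8)|(H>172))&(S>120)&(V>60),k,30); ys,xs=np.nonzero(red); kc=np.array([xs.mean(),ys.mean()])
  File "h.py", line 25, in big
    return l==1+np.argmax(st[1:,4])
                ~~~~~~~~~^^^^^^^^^^
    return _wrapfunc(a, 'argmax', axis=axis, out=out, **kwds)
    return bound(*args, **kwds)
ValueError: attempt to get argmax of an empty sequence
```

View pics/k5.png

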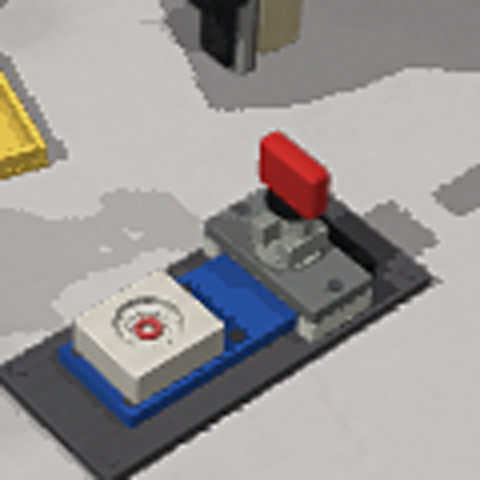

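The handle at (295,175) is parked crosswise with the plunger up, and the carrier is undisturbed (block centre (150,330)). Next I move over the block while rotating back.

{"op": "send_rows", "data": {"series": [[[0, 0, -10, 0, 0.1, 0, 0], [0, 0, -25, 0, 0.22, 0, 0], [0, 0, -40, 0, 0.34, 0, 0], [0, 0, -55, 0, 0.46, 0, 0], [0, 0, -70, 1, 0.58, 0, 0], [0, 0, -80, 1.9, 0.7, 0, 0], [0, 0, -82.3, 1.9, 0.82, 0, 0], [0, 0, -82.3, 1.9, 0.94, 0, 0], [0, 10, -82.3, 1.9, 1.06, 0, 0], [0, 20, -82.3, 1.9, 1.18, 0, 0], [0, 30, -82.3, 1.9, 1.3, 0, 0], [0, 40, -82.3, 1.9, 1.42, 0, 0]]]}}

```text
t: 8.52
tool_pos: [544.2, -16.4, 115.9]
ee_rot: [-48.5, 89.6, 150.9]
wrist_force: [-0.3, -0.2, 0.1]
finger_gap: 86.2
```

```bash
python3 - <<'E'
from workcell import r
from h import *
goto(r.sense(),[547.7,-17,37],-77.8)
E
```

```text
a now -70.57 down 0.99998 pos [544.2 -16.4 115.9] q6 56.8 F [-0.3 -0.2  0.1] gap 86.2 t 8.5167
shift [78.9  2.1 -3.4] rot [0.1263 0.0047 0.0047]
```

{"op": "send_rows", "data": {"series": [[[0, 0, 1, -2, 0.08, 0.002, 0.002], [0, 10, 2, -3, 0.126, 0.004, 0.004], [0, 30, 2, -3, 0.126, 0.004, 0.004], [0, 45, 2, -3, 0.126, 0.004, 0.004], [0, 55, 2, -3, 0.126, 0.004, 0.004], [0, 60, 2, -3, 0.126, 0.004, 0.004], [0, 60, 2, -3, 0.126, 0.004, 0.004], [0, 60, 2, -3, 0.126, 0.004, 0.004]]]}}

```text
t: 9.18
tool_pos: [547.4, -17.1, 55.9]
ee_rot: [-38.2, 89.9, 154.0]
wrist_force: [1.0, 1.3, 0.4]
finger_gap: 85.4
```

```bash
python3 - <<'E'
from workcell import r
from h import *
goto(r.sense(),[547.7,-17,37],-77.8)
E
```

```text
a now -77.78 down 1.0 pos [547.4 -17.1  55.9] q6 64.1 F [1.  1.3 0.4] gap 85.4 t 9.1833
shift [18.9 -0.  -0.3] rot [0.0003 0.0009 0.0007]
```

{"op": "send_rows", "data": {"series": [[[0.1, 8, 0, 0, 0, 0, 0], [0.2, 15, 0, 0, 0, 0, 0], [0.25, 18.5, 0, 0, 0, 0, 0], [0.25, 18.5, 0, 0, 0, 0, 0], [0.25, 18.5, 0, 0, 0, 0, 0]]]}}

```text
t: 9.6
tool_pos: [547.2, -17.0, 37.1]
ee_rot: [-34.5, 89.9, 157.7]
wrist_force: [0.5, 0.4, -0.4]
finger_gap: 64.4
```

```bash
python3 - <<'E'
from workcell import r
from h import *
goto(r.sense(),[547.7,-17,37],-77.8)
p=r.get_image("scene"); a=proj(p,[[560,-15,40]])[0].astype(int)
cv2.imwrite("pics/k6.png",cv2.resize(p["frame"][a[1]-50:a[1]+50,a[0]-50:a[0]+50],(500,500),interpolation=2))
E
```

```text
a now -77.78 down 1.0 pos [547.2 -17.   37.1] q6 64.1 F [ 0.5  0.4 -0.4] gap 64.4 t 9.6
shift [ 0.1  0.1 -0.5] rot [0.0003 0.0015 0.001 ]
```

View pics/k6.png

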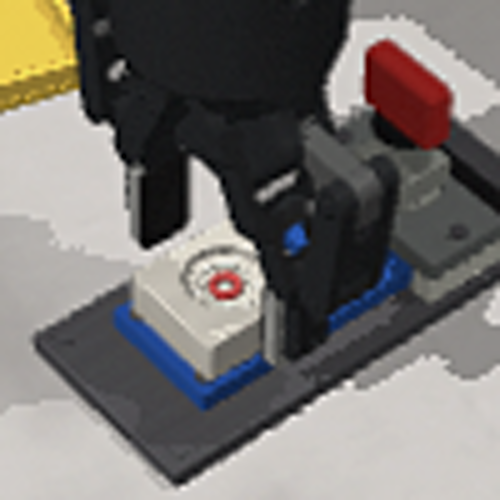

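The fingers straddle the block; the near tip is at (280,350) and the seal at (228,285). I close.

{"op": "send_rows", "data": {"series": [[[0.4, 0, 0, 0, 0, 0, 0], [0.5, 0, 0, 0, 0, 0, 0], [0.6, 0, 0, 0, 0, 0, 0], [0.7, 0, 0, 0, 0, 0, 0], [0.7, 0, 0, 0, 0, 0, 0], [0.7, 0, 0, 0, 0, 0, 0]]], "force": 60}}

```text
t: 10.15
tool_pos: [548.1, -17.3, 38.2]
ee_rot: [-135.4, 90.0, 56.8]
wrist_force: [-0.4, -0.1, 6.3]
finger_gap: 42.2
```

```bash
python3 - <<'E'
from workcell import r
from h import *
s=r.sense()
goto(s,s["tool_pos"]-60*np.array([np.cos(np.radians(12.2)),np.sin(np.radians(12.2)),0]),-77.8)
print(s["ft_torque"])
E
```

```text
a now -77.78 down 1.0 pos [548.1 -17.3  38.2] q6 64.1 F [-0.4 -0.1  6.3] gap 42.2 t 10.15
shift [-0. -0. 60.] rot [ 0.0004 -0.0001  0.0001]
[-0.03230146  0.1444391  -0.0319792 ]
```

{"op": "send_rows", "data": {"series": [[[0.7, -0.2, 0, 1, 0, 0, 0], [0.7, -0.3, 0, 4, 0, 0, 0], [0.7, -0.3, 0, 9, 0, 0, 0], [0.7, -0.3, 0, 15, 0, 0, 0], [0.7, -0.3, 0, 21, 0, 0, 0]]]}}

```text
t: 10.57
tool_pos: [526.7, -21.7, 38.2]
ee_rot: [-62.3, 90.0, 129.9]
wrist_force: [1.2, -0.4, -0.8]
finger_gap: 42.4
```

```bash
python3 - <<'E'
from workcell import r
from h import *
s=r.sense()
goto(s,s["tool_pos"],-77.8)
p=r.get_image("scene"); a=proj(p,[[560,-15,40]])[0].astype(int)
cv2.imwrite("pics/k7.png",cv2.resize(p["frame"][a[1]-50:a[1]+50,a[0]-60:a[0]+50],(550,500),interpolation=2))
E
```

```text
a now -77.78 down 1.0 pos [526.7 -21.7  38.2] q6 63.1 F [ 1.2 -0.4 -0.8] gap 42.4 t 10.5667
shift [0. 0. 0.] rot [0.0004 0.0002 0.0003]
```

View pics/k7.png

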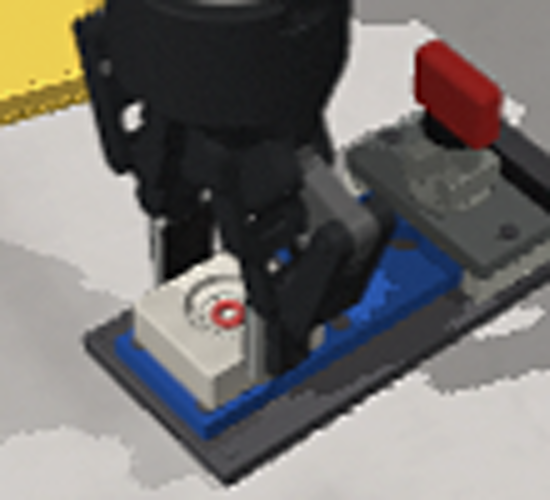

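The carrier moves along with the gripper: the blue plate is now visible up to (460,265), next to the bridge, with low forces. I continue.

{"op": "send_rows", "data": {"series": [[[0.7, 0, 0, 6, 0, 0, 0], [0.7, 0, 0, 13, 0, 0, 0], [0.7, 0, 0, 20, 0, 0, 0], [0.7, 0, 0, 28, 0, 0, 0], [0.7, 0, 0, 36, 0, 0, 0], [0.7, 0, 0, 43, 0, 0, 0], [0.7, 0, 0, 47, 0, 0, 0], [0.7, 0, 0, 47, 0, 0, 0], [0.7, -5, 0, 47, 0, 0, 0], [0.7, -15, 0, 47, 0, 0, 0], [0.7, -30, 0, 47, 0, 0, 0], [0.7, -50, 0, 47, 0, 0, 0]]]}}

```text
t: 11.62
tool_pos: [479.0, -31.4, 88.1]
ee_rot: [-28.8, 89.8, 163.5]
wrist_force: [0.0, -0.4, -3.2]
finger_gap: 42.1
```

```bash
python3 - <<'E'
from workcell import r
from h import *
s=r.sense()
# carrier yaw -0.6: TCP over block => carrier centre -35 along x
y=-0.6; t=np.array([559.8,-214.5])-35*np.array([np.cos(np.radians(y)),np.sin(np.radians(y))]); print(t)
goto(s,[*t,100],-90+y)
print(s["ft_torque"])
p=r.get_image("scene"); a=proj(p,[[520,-25,60]])[0].astype(int)
cv2.imwrite("pics/k8.png",cv2.resize(p["frame"][a[1]-70:a[1]+60,a[0]-70:a[0]+90],(640,520),interpolation=2))
E
```

```text
[ 524.80191907 -214.13348756]
a now -77.78 down 0.99999 pos [479.  -31.4  88.1] q6 60.5 F [ 0.  -0.4 -3.2] gap 42.1 t 11.6167
shift [-12.3 188.3  -6. ] rot [0.2238 0.0039 0.0016]
[-0.05273893  0.05704246 -0.01754774]
```

View pics/k8.png

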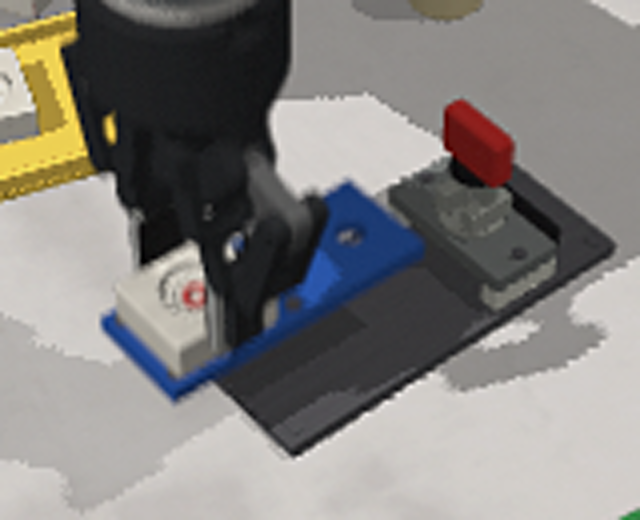

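The carrier is lifted, level and clear of the bridge, with the handle at (478,145) still parked. I carry it sideways to the tray.

{"op": "send_rows", "data": {"series": [[[0.7, -2, 10, 0, 0.02, 0, 0], [0.7, -4, 28, 0, 0.05, 0, 0], [0.7, -6, 50, 0, 0.08, 0, 0], [0.7, -8, 75, 0, 0.11, 0, 0], [0.7, -10, 100, 0, 0.15, 0.002, 0], [0.7, -12, 125, 0, 0.18, 0.003, 0], [0.7, -12, 150, -3, 0.22, 0.004, 0.001], [0.7, -12, 170, -5, 0.224, 0.004, 0.001], [0.7, -12, 182, -6, 0.224, 0.004, 0.001], [0.7, -12, 188, -6, 0.224, 0.004, 0.001], [0.7, -12, 188, -6, 0.224, 0.004, 0.001], [0.7, -12, 188, -6, 0.224, 0.004, 0.001]]]}}

```text
t: 12.67
tool_pos: [527.6, -214.0, 104.6]
ee_rot: [174.2, 89.6, -6.4]
wrist_force: [0.3, 0.3, -3.8]
finger_gap: 42.1
```

```bash
python3 - <<'E'
from workcell import r
from h import *
s=r.sense()
goto(s,[524.8,-214.1,42],-90.6)
E
```

```text
a now -90.59 down 0.99997 pos [ 527.6 -214.   104.6] q6 56.9 F [ 0.3  0.3 -3.8] gap 42.1 t 12.6667
shift [62.6  0.   3.3] rot [ 0.0001 -0.0072 -0.0007]
```

{"op": "send_rows", "data": {"series": [[[0.7, 8, 0, 1, 0, -0.003, 0], [0.7, 20, 0, 3, 0, -0.006, 0], [0.7, 33, 0, 3, 0, -0.006, 0], [0.7, 45, 0, 3, 0, -0.006, 0], [0.7, 54, 0, 3, 0, -0.006, 0], [0.7, 60, 0, 3, 0, -0.006, 0], [0.7, 62, 0, 3, 0, -0.006, 0], [0.7, 62, 0, 3, 0, -0.006, 0]]]}}

```text
t: 13.33
tool_pos: [524.7, -213.9, 41.8]
ee_rot: [154.8, 90.0, -25.8]
wrist_force: [-0.5, 0.3, -2.3]
finger_gap: 42.4
```

```bash
python3 - <<'E'
from workcell import r
from h import *
s=r.sense()
goto(s,[524.8,-214.1,34.5],-90.6)
p=r.get_image("scene"); a=proj(p,[[550,-214,30]])[0].astype(int)
cv2.imwrite("pics/k9.png",cv2.resize(p["frame"][a[1]-70:a[1]+70,a[0]-85:a[0]+85],(680,560),interpolation=2))
E
```

```text
a now -90.59 down 1.0 pos [ 524.7 -213.9   41.8] q6 57.0 F [-0.5  0.3 -2.3] gap 42.4 t 13.3333
shift [ 7.3  0.2 -0.1] rot [ 0.0001 -0.0001 -0.0001]
```

View pics/k9.png

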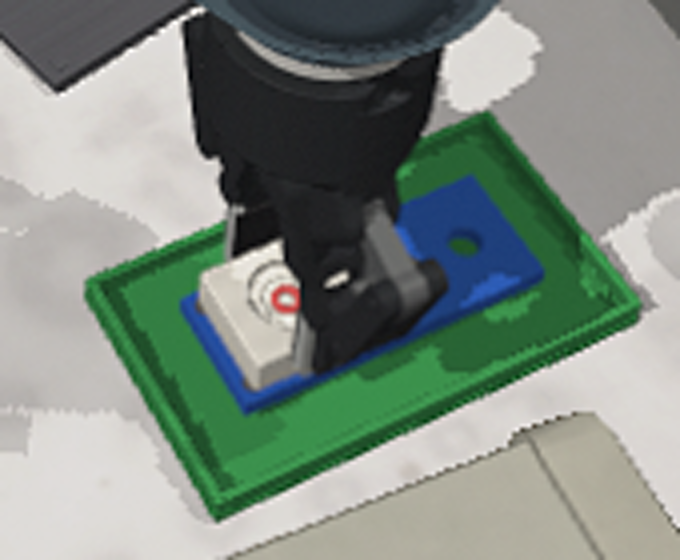

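The carrier is inside the tray walls with margin on every side (plate corners (185,300), (250,410), (540,270)). I lower it the last 7.5 mm.

{"op": "send_rows", "data": {"series": [[[0.7, 2, 0, 0, 0, 0, 0], [0.7, 4, 0, 0, 0, 0, 0], [0.7, 5.5, 0, 0, 0, 0, 0], [0.7, 6.5, 0, 0, 0, 0, 0], [0.7, 7.5, 0, 0, 0, 0, 0], [0.7, 7.8, 0, 0, 0, 0, 0], [0.7, 7.8, 0, 0, 0, 0, 0]]]}}

```text
t: 13.97
tool_pos: [525.1, -214.1, 34.7]
ee_rot: [148.5, 89.9, -32.1]
wrist_force: [0.2, 0.5, -2.1]
finger_gap: 42.3
```

{"op": "send_rows", "data": {"series": [[[0.7, 0.5, 0, 0, 0, 0, 0], [0.7, 1, 0, 0, 0, 0, 0], [0.7, 1.3, 0, 0, 0, 0, 0], [0.7, 1.3, 0, 0, 0, 0, 0]]]}}

```text
t: 14.3
tool_pos: [525.2, -214.2, 34.2]
ee_rot: [142.8, 89.9, -37.8]
wrist_force: [-3.4, 1.0, 4.0]
finger_gap: 42.0
```

Contact (+4 N). I open to about 60 mm, staying inside the walls, then retreat up.

{"op": "send_rows", "data": {"series": [[[0.5, 0, 0, 0, 0, 0, 0], [0.35, 0, 0, 0, 0, 0, 0], [0.3, 0, 0, 0, 0, 0, 0], [0.3, -1, 0, 0, 0, 0, 0], [0.3, -5, 0, 0, 0, 0, 0], [0.3, -15, 0, 0, 0, 0, 0], [0.3, -35, 0, 0, 0, 0, 0], [0.3, -65, 0, 0, 0, 0, 0], [0.3, -100, 0, 0, 0, 0, 0], [0.3, -130, 0, 0, 0, 0, 0], [0.3, -130, 0, 0, 0, 0, 0], [0.3, -130, 0, 0, 0, 0, 0]]]}}

```text
t: 15.3
tool_pos: [526.6, -215.1, 167.6]
ee_rot: [146.4, 89.6, -34.2]
wrist_force: [-0.3, 0.5, -0.9]
finger_gap: 59.8
```

```bash
python3 - <<'E'
from workcell import r
from h import *
s=r.sense()
goto(s,[524.8,-214.1,34.5],-90.6)
p=r.get_image("scene")
cv2.imwrite("pics/k10.png",cv2.resize(p["frame"][190:430,270:530],(650,600),interpolation=2))
hsv=cv2.cvtColor(p["frame"],cv2.COLOR_BGR2HSV); B=cv2.inRange(hsv,(100,120,60),(125,255,255))
c=unproj(p,proj(p,box(559.8,-214.5,-.0105,-65,65,-25,25,12,12)),12)
m=big(B>0,proj(p,[[559.8,-214.5,12]])[0][::-1],60).astype(np.uint8)
cn=np.vstack(cv2.findContours(m,0,1)[0]); print(cv2.minAreaRect(unproj(p,cn[:,0].astype(float),12)[:,:2].astype(np.float32)))
E
```

```text
a now -90.59 down 0.99997 pos [ 526.6 -215.1  167.6] q6 57.0 F [-0.3  0.5 -0.9] gap 59.8 t 15.3
shift [133.1  -1.5   2.6] rot [ 0.0002 -0.006  -0.004 ]
((560.42578125, -214.81480407714844), (52.87034225463867, 132.5555419921875), 89.35690307617188)
```

View pics/k10.png

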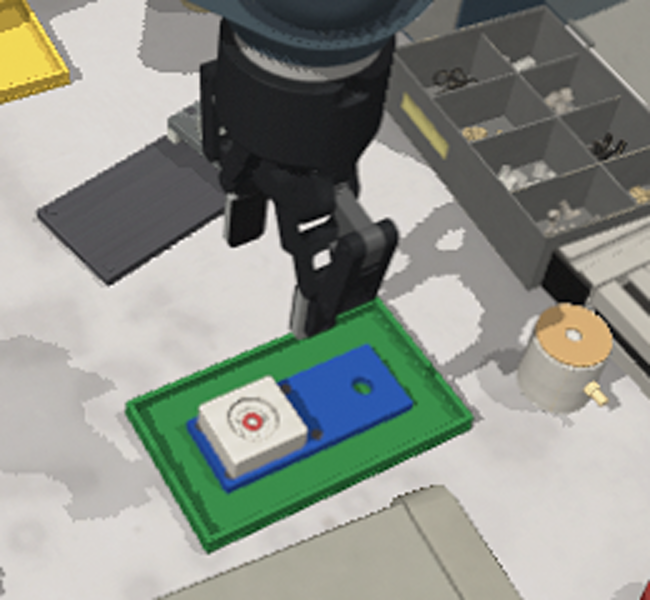

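The carrier lies flat and centred in the green tray (fitted centre (560.4, -214.8)) and the gripper is clear of it. The parked plunger is hidden in this view. I check the handle in the top view, then hand in.

```bash
python3 - <<'E'
from workcell import r
from h import *
p=r.get_image("top"); hsv=cv2.cvtColor(p["frame"],cv2.COLOR_BGR2HSV)
m=(cv2.inRange(hsv,(0,110,50),(8,255,255))|cv2.inRange(hsv,(172,110,50),(180,255,255)))>0
uv=proj(p,[[627,-.3,80]])[0]
yy,xx=np.mgrid[:480,:640]; m&=np.hypot(yy-uv[1],xx-uv[0])<30; ys,xs=np.nonzero(m)
if len(xs)>10: print(len(xs),cv2.minAreaRect(unproj(p,np.c_[xs,ys].astype(float),85)[:,:2].astype(np.float32)))
else: print("handle not seen")
print(r.sign_off())
E
```

```text
149 ((624.57275390625, -1.8645343780517578), (14.801730155944824, 34.41646194458008), 6.947023868560791)
the job is handed in; nothing more can be done
None
```

The carrier is out of the fixture and lies flat in the green tray, released, with the plunger parked open. I handed the job in about 15 s into the 48 s allowed; no verdict was reported.

- **Plunger:** I lifted it about 15 mm, twisted it about 89° and let it down until it rested on the sleeve (about 7 N up on the wrist). After I let go it stayed up. It was still up once the carrier was clear of the bridge, and the last top view shows the handle still crosswise. That view shows the turn, not the height.
- **Carrier:** I slid it about 68 mm level towards the open front, lifted it, carried it over and set it down with light contact (about 4 N). The last check put its centre at (560.4, -214.8), within about 1 mm of my estimate of the tray centre, and aligned with the tray.
- **Forces and clearance:** The wrist force readings never went above about 10 N, and the gripper finished about 130 mm above the carrier, touching nothing.
- **Disagreement:** The two cameras differed by up to 3 mm in y. I used averages, and it caused no trouble.

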